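# Press an album page and back the press off two turns

### The job

Push the orange-fronted page tray fully home into the green album press, and leave it there. Then, by its red crank grip, wind the handwheel clockwise (seen from above) down to its stop and back it off exactly two full turns, finishing with the grip still held firmly between the gripper's fingers so that the wheel stands still: the program ends while holding it. Leave the loupe, torch, magnifier and tongs where they are.

Things in the scene. Friction and masses are not known exactly. Their poses are not given: they have to be found in the camera images.
- press: green album press fixed to the desk; origin at the centre of its underside on the desk, z up. Base 210 (its x) x 240 (its y) x 28 mm; steel columns 22 mm thick at its x = +-83 mm; crossbeam 210 (x) x 55 (y) mm with its top 140 mm above the desk; handwheel above that, on the vertical axis through the origin. The page tray slides in along the press's y from its -y side; that side's approach is clear. Position and yaw vary.
- tray (a joint): travel of the page tray, m: 0 fully out, 0.060 fully home against a hard stop; it grows as the tray slides towards the press's +y. It starts anywhere between 0 and 0.025. The push needs about 4 to 6 N (rubbing runners and a weak return spring); it stays where it is left.
- tray_face (a point): centre of the outer face of the tray's orange push plate, which faces the press's -y. The plate is 90 mm wide (press x), 12 mm thick, 40 mm tall (30 to 70 mm above the desk). This point is at press x = 0, 50 mm above the desk, at press y = -0.195 + (tray joint) m.
- wheel (a joint): turn of the handwheel, rad: 0 is the lower stop (press closed, hard stop); it grows anticlockwise seen from above, which raises the platen 5 mm a turn; the upper stop is at 25 rad. 12.566 is two turns off the lower stop. It starts 2 to 7.5 rad open. Turning needs about 0.12 N m (2 to 3 N at the grip); it stays where it is left.
- wheel_axis (a point): point on the handwheel's vertical axis at the height of the grip's middle, 202 mm above the desk. The dark wheel rim is 124 mm across, its top 172 mm above the desk; the hub's top is 174 mm above the desk.
- grip: upright red crank grip on the wheel's rim, 24 mm in diameter, 55 mm tall (175 to 230 mm above the desk), its centre line 55 mm from the wheel's axis; origin at its middle, 202 mm above the desk. It spins freely on its own pin, so a gripper can hold it without turning the hand while the wheel goes round. Seen from the axis it lies at angle (wheel joint) anticlockwise from the press's +x.
- loupe: black eyepiece loupe standing upright, 42 mm across, 45 mm tall; origin at the centre of its underside. A bystander.
- torch: dark metal hand torch standing on its head, 40 mm across at the foot, 115 mm tall; origin at the centre of its underside. A bystander.
- magnifier: brass-rimmed magnifying glass lying flat, lens ring 92 mm across, dark wooden handle out to 138 mm along its own +x, 15 mm high; origin under the lens centre. A bystander.
- tongs: steel stamp tongs lying flat along their own x, 128 mm long, 30 mm wide, 8 mm high; origin under the middle. A bystander.

How it is judged:
On the way, in this order (a step that is already met when the one before it is completed fails the run):
1. the page tray is pushed fully home (within 6 mm of its stop) (value of joint tray above 0.054 m), for 0.2 s.
2. with the tray home, the wheel is wound down to its lower stop (within 0.1 rad) (value of joint wheel below 0.1 rad and value of joint tray above 0.054 m), for 0.2 s.
At the end, for the whole second after the job is handed in: The tray is still home (within 6 mm), the wheel stands still two turns (12.566 rad, within 0.22 rad) open from its lower stop, and the crank grip is held between the fingers (over 3 N on it, the grasp point within 15 mm of the grip's centre line) (value of joint tray above 0.054 m and value of joint wheel between 12.346 and 12.786 rad and velocity of joint wheel between -0.1 and 0.1 rad/s and contact force between the fingers and grip above 3 N and horizontal distance between the grasp point and grip below 0.015 m); the arm keeps its last pose, push and grip.
It fails at once if the loupe is moved more than 20 mm (distance of loupe from where it was at the start of the episode above 0.02 m).
It fails at once if the torch is moved more than 20 mm (distance of torch from where it was at the start of the episode above 0.02 m).
It fails at once if the magnifier is moved more than 20 mm (distance of magnifier from where it was at the start of the episode above 0.02 m).
It fails at once if the tongs is moved more than 20 mm (distance of tongs from where it was at the start of the episode above 0.02 m).
It also fails if it takes over 72 s, if anything falls off the work surface, if the arm or the gripper's body presses on something with over 40 N, if the wrist force passes 120 N, or if a joint passes its speed limit or range.

### The arm

A 7-joint arm with a two-finger parallel gripper is mounted at the origin on the work surface. World frame = base frame: x ahead of the robot, y to its left, z up, the work surface at z = 0. Lengths are in m, angles in rad, forces in N, time in s.
With the tool pointing down it reaches from about 0.4 to 0.875 m from the base axis. Payload 4.4 kg.
Tool frame: the origin (TCP) lies at the very end of the fingers, on their centre line; the grasp point (between the pads) lies 19 mm behind it; z points along the fingers, y is the line along which they close (so a half turn about z gives the same grasp; the last joint's range is limited). The gripper opens to 85 mm and grips with 20 to 120 N. Pads are 22 mm wide; open, the fingers measure 114 mm over their backs; the gripper's body (76 mm by 85 mm) begins 54 mm behind the grasp point. The pads swing forward as they close: fully open they stand 13 mm farther back than shut.
Start: joints at [-1.213, 0.628, 0.038, 1.517, -0.027, 0.996, -0.02], TCP at [0.267, 0.593, 0.231] pointing down, gripper open.
Joint ranges: [-3.06, 3.06], [-0.37, 2.12], [-1.25, 1.32], [0.18, 2.47], [-1.1, 4.24], [0.23, 1.98], [-2.94, 2.94]. Speed limits (rad/s): [2.57, 2.57, 3.14, 3.14, 3.14, 3.14, 3.14].

### API

Orientations are given as [roll, pitch, yaw] about the fixed x, y, z axes, in that order (R = Rz(yaw) Ry(pitch) Rx(roll)).
In Python, from plant import sense, read_camera, get_calibration, hand_in gives the robot as it stands. The module is installed in compiled form; this text tells all that it offers.
- The arm moves only by the tool carry_out, never from a script. Its argument "targets" is a list of rows, each an object of numbers: "x", "y", "z": the shift along the tool's x, y, z in units of 500 mm (1.0 is 500 mm); "rx", "ry", "rz": the turn, a rotation vector about the tool's x, y, z in units of 90 degrees (1.0 is 90 degrees); "claw": the closure, from 0 (fully open) to 1 (shut). A call has 1 to 8 rows; each row shifts and turns the commanded pose from where the row before left it, along the tool's axes as they then stand; what a row does not reach is not made up. A row lasts 1/8 s, in which the tool goes at most 62.5 mm and 10.7 degrees, less where a joint would pass 70% of its speed; a pose out of reach is approached as far as the arm can. A call with a number of a shift or a turn outside -1 to 1 is refused whole. A call with a gripper value outside its range is refused whole. The fingers move at their own pace and stop on an object; "squeeze" is the grip in N (left out, the last holds). Time passes only in rows, so rows that do not move let the fingers close. It gives the time, the measured TCP pose, the force, the opening and the grip force at its end, in the units of the state.
- sense(): the state, without advancing time (a new reading comes with each control period).
- read_camera(name): name is "scene" or "top"; returns (picture, depth): 480x640x3 uint8, blue, green, red; 480x640 float32, m along the optical axis (not along the pixel's ray), 0 where there is no reading.
- get_calibration(name): a dict with "intrinsics" (3x3 intrinsics, pixels), "k1" (the pictures are not rectified: a ray, as slopes to the right and down, at radius r is drawn at 1 + k1 r^2 times it, then the intrinsics apply), "pose" (4x4, takes a point from camera to world coordinates). Camera axes: x right, y down, z forward; pixel columns grow to the right and rows downward; lengths in m; the calibration is good to about 2 mm. A picture is of the moment at which its call begins. get_calibration takes no time and is no camera call.
- hand_in(): hands the job in; it is judged then, once.
The state is a dict: "clock": time; "qpos": joint angles; "joint_velocities": joint speeds; "joint_torque": joint torques, N m; "eef_pos": TCP position; "tcp_rot": TCP orientation; "ft_force": force on the tool from outside, world axes, zero at the start; "ft_torque": the same for the moment, N m; "finger_gap": finger opening in m; "gripper_force": force on a finger pad.
Only numpy, scipy, OpenCV 4.12 (cv2) and the standard library are available. Lean on these libraries where they do the work, as an engineer would, in place of code of your own. Each camera call takes 0.05 s, during which the arm holds its last target. There are 200 camera calls.

## Working session

There is one attempt and no reset: what is moved stays moved. The work goes in short steps, Python scripts to look and compute and a tool call to move; the robot and the scene stay as the last step left them, time stands still between calls to the robot, and variables do not carry over. Pictures are saved under pics/ and viewed, at most 10 in all, crops included, and the job is handed in when it is done.

Besides the shell and the picture viewer there is one more tool, called after "Request:" by a JSON object that holds its "method" and its "body". carry_out: Moves the arm, as the interface text tells. Its arguments: {"type":"object","properties":{"targets":{"type":"array"},"squeeze":{"type":"number"}},"required":["targets"]}

```bash
mkdir -p pics; cat > h.py <<'E'
import numpy as np,cv2
from plant import *
def world(name,u,v,depth=None,z=None):
    c=get_calibration(name);K=np.array(c["intrinsics"]);P=np.array(c["pose"])
    d=np.array([(u-K[0,2])/K[0,0],(v-K[1,2])/K[1,1]]);s=d.copy()
    for _ in range(20): s=d/(1+c["k1"]*(s@s))
    r=np.array([s[0],s[1],1.])
    if z is not None:
        w=P[:3,:3]@r; t=(z-P[2,3])/w[2]; return P[:3,3]+t*w
    return P[:3,:3]@(r*depth)+P[:3,3]
E
python3 - <<'E'
from h import *
for n in("top","scene"):
    p,d=read_camera(n);cv2.imwrite(f"pics/{n}0.png",p);np.save(n+"0.npy",d)
    c=get_calibration(n);print(n,np.round(c["pose"],3).tolist(),c["k1"])
s=sense();print({k:np.round(v,3).tolist() for k,v in s.items()})
E
```

```text
top [[0.06, -0.976, 0.211, 0.345], [-0.998, -0.059, 0.014, 0.036], [-0.001, -0.211, -0.977, 1.262], [0.0, 0.0, 0.0, 1.0]] -0.04841043258961897
scene [[-0.862, 0.282, -0.421, 0.901], [0.506, 0.492, -0.709, 0.592], [0.007, -0.824, -0.567, 0.605], [0.0, 0.0, 0.0, 1.0]] 0.011271315391866068
{'clock': 0.1, 'qpos': [-1.213, 0.629, 0.038, 1.518, -0.027, 0.996, -0.02], 'joint_velocities': [-0.0, -0.002, 0.0, -0.001, 0.0, -0.001, -0.0], 'joint_torque': [0.003, -56.452, 1.231, -19.397, 0.011, 0.005, 0.0], 'eef_pos': [0.267, 0.592, 0.23], 'tcp_rot': [-3.14, 0.0, 2.718], 'ft_force': [0.061, 0.47, -0.489], 'ft_torque': [0.005, -0.029, -0.035], 'gripper_force': 0.0, 'finger_gap': 0.085}
```

View pics/top0.png

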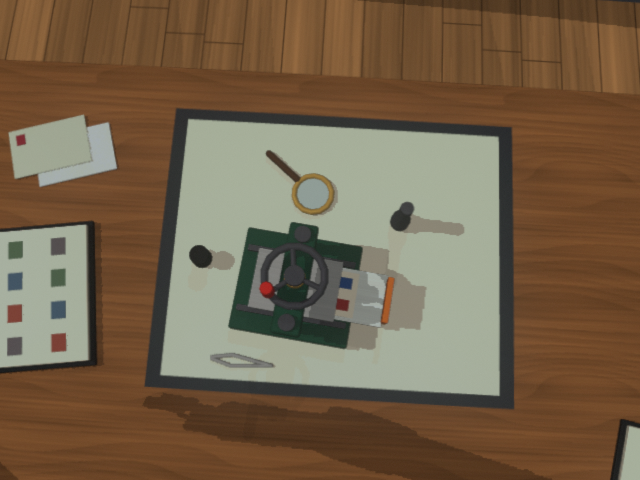

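View pics/scene0.png

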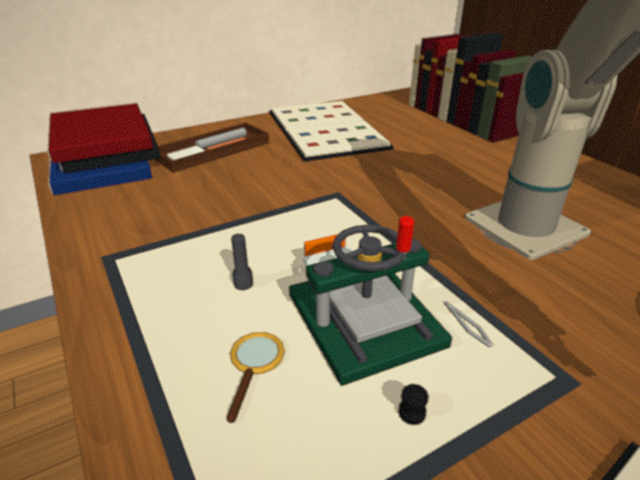

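The top view shows the press at about (293,285), the grip top at (266,288), the orange plate from (391,278) to (384,322), the torch at (402,215), the magnifier at (313,193), the loupe at (200,257) and the tongs at (242,360). In the scene view the grip is at (405,235).

```bash
python3 - <<'E'
from h import *
p=cv2.imread("pics/top0.png")
cv2.imwrite("pics/crop1.png",cv2.resize(p[200:370,190:430],None,fx=3.3,fy=3.3,interpolation=cv2.INTER_CUBIC))
d=np.load("top0.npy")
hsv=cv2.cvtColor(p,cv2.COLOR_BGR2HSV)
roi=np.zeros(d.shape,bool);roi[215:360,220:410]=1
def cloud(m): 
    v,u=np.nonzero(m&roi&(d>0)); return np.array([world("top",a,b,d[b,a]) for a,b in zip(u,v)])
H,S,V=cv2.split(hsv)
g=cloud((H>50)&(H<90)&(S>90)); 
b=g[(g[:,2]>.018)&(g[:,2]<.038)]; r=cv2.minAreaRect(b[:,:2].astype(np.float32)*1000);print("base",len(b),r)
t=g[(g[:,2]>.13)&(g[:,2]<.15)];print("beam",len(t),cv2.minAreaRect(t[:,:2].astype(np.float32)*1000))
o=cloud((H>5)&(H<15)&(S>190)&(V>150));o=o[o[:,2]>.05];print("orange",len(o),cv2.minAreaRect(o[:,:2].astype(np.float32)*1000),o[:,2].mean())
e=cloud(((H<4)|(H>175))&(S>200)&(V>120));e=e[e[:,2]>.2];print("red",len(e),e.mean(0),e.min(0),e.max(0))
for uv in((248,230),(362,245),(348,347),(230,328)):print(world("top",*uv,z=.028).round(3))
for n,uv in dict(torchfoot=(400,223),mag=(313,193),loupe=(200,257),t1=(211,357),t2=(272,366)).items():print(n,world("top",*uv,z=.0).round(3))
print("hub",world("top",293,274,z=.174))
# rim fit via depth
v,u=np.nonzero(roi&(d>0));w=np.array([world("top",a,c,d[c,a]) for a,c in zip(u,v)]);k=w[(w[:,2]>.16)&(w[:,2]<.185)];print("rim",len(k),cv2.minEnclosingCircle(k[:,:2].astype(np.float32)*1000))
E
```

```text
Traceback (most recent call last):
  File "h.py", line 4, in world
    c=get_calibration(name);K=np.array(c["intrinsics"]);P=np.array(c["pose"])
ValueError: time passes only in moves, steps and waits
```

View pics/crop1.png

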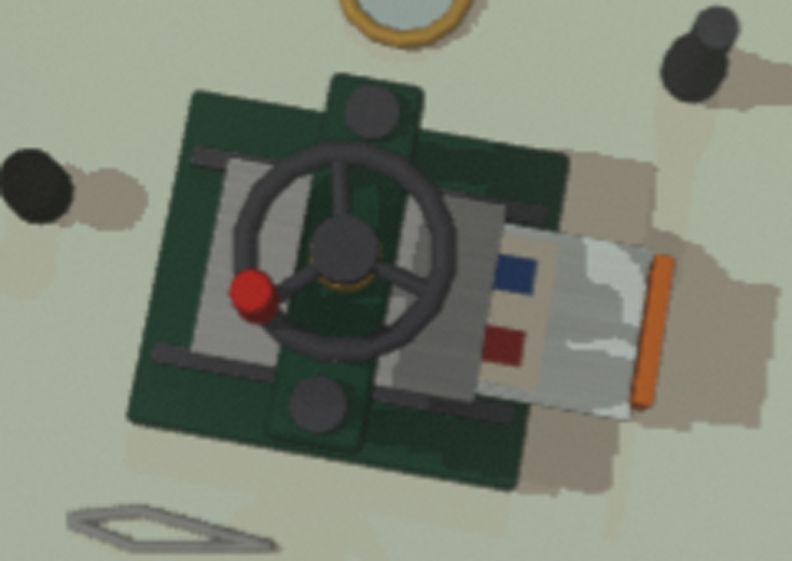

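The crop (3.3x) shows the hub at (344,250), the grip top at (253,293) and the plate's top edge from (664,256) to (642,407). The base corners are at (194,92), (568,153), (515,490) and (130,420).

```bash
sed -i 's/^def world/CAL={n:get_calibration(n) for n in ("top","scene")}\ndef world/; s/c=get_calibration(name)/c=CAL[name]/' h.py; python3 - <<'E'
from h import *
p=cv2.imread("pics/top0.png")
d=np.load("top0.npy")
H,S,V=cv2.split(cv2.cvtColor(p,cv2.COLOR_BGR2HSV))
roi=np.zeros(d.shape,bool);roi[215:360,220:410]=1
def cloud(m): 
    v,u=np.nonzero(m&roi&(d>0)); return np.array([world("top",a,b,d[b,a]) for a,b in zip(u,v)])
rect=lambda a:cv2.minAreaRect(a[:,:2].astype(np.float32)*1000)
g=cloud((H>50)&(H<95)&(S>90)) 
for lo,hi in((.018,.038),(.13,.15)):
    b=g[(g[:,2]>lo)&(g[:,2]<hi)];print(lo,len(b),rect(b))
o=cloud((H>5)&(H<15)&(S>180)&(V>120));print(len(o));o=o[o[:,2]>.05];print("orange",len(o),rect(o),o[:,2].max())
e=cloud(((H<5)|(H>175))&(S>190)&(V>120));e=e[e[:,2]>.2];print("red",len(e),e.mean(0),e.min(0),e.max(0))
C=lambda x,y,z:world("top",190+x/3.3,200+y/3.3,z=z).round(4)
for uv in((194,92),(568,153),(515,490),(130,420)):print(C(*uv,.028))
print("plate",C(664,256,.07),C(642,407,.07),"hub",C(344,250,.174),"grip",C(253,290,.23))
for n,uv in dict(torchfoot=(400,223),mag=(313,193),loupe=(200,257),t1=(211,357),t2=(272,366)).items():print(n,world("top",*uv,z=.0).round(3))
w=cloud(S<80);k=w[(w[:,2]>.162)&(w[:,2]<.182)];print("rim",len(k),cv2.minEnclosingCircle(k[:,:2].astype(np.float32)*1000))
E
```

```text
0.018 2049 ((515.3206787109375, 80.4395523071289), (232.07728576660156, 204.62661743164062), 83.50801849365234)
0.13 1002 ((513.7420654296875, 79.56916809082031), (52.86508560180664, 206.38705444335938), 83.15603637695312)
220
orange 220 ((494.136474609375, -101.27375030517578), (9.414528846740723, 87.55732727050781), 83.79861450195312) 0.07741685634251261
red 104 [0.48180404 0.12240951 0.23105134] [0.47252387 0.11326634 0.22469276] [0.49139357 0.13074902 0.23584857]
[0.6302 0.1837 0.028 ]
[ 0.6054 -0.051   0.028 ]
[ 0.3975 -0.0283  0.028 ]
[0.425  0.2058 0.028 ]
plate [ 0.5377 -0.1075  0.07  ] [ 0.4479 -0.0977  0.07  ] hub [0.5139 0.078  0.174 ] grip [0.4817 0.1209 0.23  ]
torchfoot [ 0.666 -0.131  0.   ]
mag [0.721 0.057 0.   ]
loupe [0.568 0.284 0.   ]
t1 [0.365 0.242 0.   ]
t2 [0.355 0.117 0.   ]
rim 1928 ((515.2963256835938, 78.74547576904297), 62.1384162902832)
```

Axis at about (0.515, 0.079), press yaw about -6.6°, wheel about 2.35 rad, tray about 0.008 m. I'll raise, shut the fingers and turn the tool so its x lies along press y and its y along press x.

Request:
{"method": "carry_out", "body": {"targets": [{"rz":0.115,"z":-0.02,"claw":1},{"rz":0.115,"z":-0.02,"claw":1},{"rz":0.115,"z":-0.02,"claw":1},{"rz":0.115,"z":-0.02,"claw":1},{"rz":0.115,"z":-0.02,"claw":1},{"rz":0.115,"z":-0.02,"claw":1},{"rz":0.115,"z":-0.02,"claw":1},{"claw":1}], "squeeze": 60}}

```text
invalid input at $.targets[0]: expected keys x, y, z, rx, ry, rz, claw
```

```bash
cat > rel.py <<'E'
import sys
from h import *
A=np.array([.5148,.079]);yaw=-.115
def rel(s):
    c,n=np.cos(yaw),np.sin(yaw);w=np.array(s["eef_pos"][:2])-A
    return np.array([c*w[0]+n*w[1],-n*w[0]+c*w[1]])  # press x,y
if __name__=="__main__":
    s=sense();q=rel(s);print("t",s["clock"],"press xy",q.round(4),"z",round(s["eef_pos"][2],4),"rot",np.round(s["tcp_rot"],3),"F",np.round(s["ft_force"],1),"gap",round(s["finger_gap"],4),"gf",round(s["gripper_force"],1),"ang",np.arctan2(q[1],q[0]).round(3),"r",np.hypot(*q).round(4),"q",np.round(s["qpos"],2))
E
python3 rel.py
```

```text
t 0.1 press xy [-0.305   0.4812] z 0.2305 rot [-3.14   0.     2.718] F [ 0.1  0.5 -0.5] gap 0.0851 gf 0.0 ang 2.136 r 0.5697 q [-1.21  0.63  0.04  1.52 -0.03  1.   -0.02]
```

All keys are needed.

Request:
{"method": "carry_out", "body": {"targets": [{"x":0,"y":0,"z":-0.02,"rx":0,"ry":0,"rz":0.115,"claw":1},{"x":0,"y":0,"z":-0.02,"rx":0,"ry":0,"rz":0.115,"claw":1},{"x":0,"y":0,"z":-0.02,"rx":0,"ry":0,"rz":0.115,"claw":1},{"x":0,"y":0,"z":-0.02,"rx":0,"ry":0,"rz":0.115,"claw":1},{"x":0,"y":0,"z":-0.02,"rx":0,"ry":0,"rz":0.115,"claw":1},{"x":0,"y":0,"z":-0.02,"rx":0,"ry":0,"rz":0.115,"claw":1},{"x":0,"y":0,"z":-0.02,"rx":0,"ry":0,"rz":0.115,"claw":1},{"x":0,"y":0,"z":0,"rx":0,"ry":0,"rz":0,"claw":1}], "squeeze": 60}}

```text
clock: 1.1
eef_pos: [0.2672, 0.5928, 0.3015]
tcp_rot: [3.141, -0.0, 1.455]
ft_force: [-0.0, 0.4, 0.3]
finger_gap: -0.0
gripper_force: 0.0
```

```bash
python3 rel.py
```

```text
t 1.1 press xy [-0.3049  0.482 ] z 0.3015 rot [ 3.141 -0.     1.455] F [-0.   0.4  0.3] gap -0.0 gf 0.0 ang 2.135 r 0.5703 q [-1.42  0.59  0.4   1.43 -0.24  1.16 -1.1 ]
```

Request:
{"method": "carry_out", "body": {"targets": [{"x":-0.05,"y":0.02,"z":0,"rx":0,"ry":0,"rz":0,"claw":1},{"x":-0.1,"y":0.04,"z":0,"rx":0,"ry":0,"rz":0,"claw":1},{"x":-0.1,"y":0.04,"z":0,"rx":0,"ry":0,"rz":0,"claw":1},{"x":-0.1,"y":0.04,"z":0,"rx":0,"ry":0,"rz":0,"claw":1},{"x":-0.1,"y":0.04,"z":0,"rx":0,"ry":0,"rz":0,"claw":1},{"x":-0.1,"y":0.04,"z":0,"rx":0,"ry":0,"rz":0,"claw":1},{"x":-0.1,"y":0.04,"z":0,"rx":0,"ry":0,"rz":0,"claw":1},{"x":-0.1,"y":0.04,"z":0,"rx":0,"ry":0,"rz":0,"claw":1}]}}

```text
clock: 2.1
eef_pos: [0.3722, 0.2007, 0.301]
tcp_rot: [-3.142, 0.0, 1.458]
ft_force: [0.8, -0.3, -0.8]
finger_gap: 0.0003
gripper_force: 0.0
```

Request:
{"method": "carry_out", "body": {"targets": [{"x":-0.1,"y":0.04,"z":0,"rx":0,"ry":0,"rz":0,"claw":1},{"x":-0.1,"y":0.04,"z":0,"rx":0,"ry":0,"rz":0,"claw":1},{"x":-0.1,"y":0.04,"z":0,"rx":0,"ry":0,"rz":0,"claw":1},{"x":-0.1,"y":0.04,"z":0,"rx":0,"ry":0,"rz":0,"claw":1},{"x":-0.1,"y":0.04,"z":0,"rx":0,"ry":0,"rz":0,"claw":1},{"x":-0.1,"y":0.04,"z":0,"rx":0,"ry":0,"rz":0,"claw":1},{"x":-0.1,"y":0.04,"z":0,"rx":0,"ry":0,"rz":0,"claw":1},{"x":0,"y":0,"z":0,"rx":0,"ry":0,"rz":0,"claw":1}]}}

```text
clock: 3.1
eef_pos: [0.4699, -0.1664, 0.301]
tcp_rot: [3.142, 0.003, 1.449]
ft_force: [-1.2, 0.2, 0.2]
finger_gap: 0.0003
gripper_force: 0.0
```

```bash
python3 rel.py
```

```text
t 3.1 press xy [-0.0165 -0.249 ] z 0.301 rot [3.142e+00 3.000e-03 1.449e+00] F [-1.2  0.2  0.2] gap 0.0003 gf 0.0 ang -1.637 r 0.2495 q [-0.17  0.38  0.64  1.85 -0.26  1.    0.45]
```

Request:
{"method": "carry_out", "body": {"targets": [{"x":0,"y":0.03,"z":0.05,"rx":0,"ry":0,"rz":0,"claw":1},{"x":0,"y":0,"z":0.08,"rx":0,"ry":0,"rz":0,"claw":1},{"x":0,"y":0,"z":0.1,"rx":0,"ry":0,"rz":0,"claw":1},{"x":0,"y":0,"z":0.1,"rx":0,"ry":0,"rz":0,"claw":1},{"x":0,"y":0,"z":0.1,"rx":0,"ry":0,"rz":0,"claw":1},{"x":0,"y":0,"z":0.05,"rx":0,"ry":0,"rz":0,"claw":1},{"x":0,"y":0,"z":0.03,"rx":0,"ry":0,"rz":0,"claw":1},{"x":0,"y":0,"z":0,"rx":0,"ry":0,"rz":0,"claw":1}]}}

```text
clock: 4.1
eef_pos: [0.4847, -0.1624, 0.0457]
tcp_rot: [-3.14, -0.001, 1.455]
ft_force: [0.3, -0.4, 0.2]
finger_gap: 0.0
gripper_force: 0.0
```

```bash
python3 rel.py
```

```text
t 4.1 press xy [-0.0022 -0.2433] z 0.0457 rot [-3.140e+00 -1.000e-03  1.455e+00] F [ 0.3 -0.4  0.2] gap 0.0 gf 0.0 ang -1.58 r 0.2433 q [ 0.05  0.76  0.33  2.05 -0.58  0.42  0.72]
```

Request:
{"method": "carry_out", "body": {"targets": [{"x":0.04,"y":0,"z":0,"rx":0,"ry":0,"rz":0,"claw":1},{"x":0.03,"y":0,"z":0,"rx":0,"ry":0,"rz":0,"claw":1},{"x":0.016,"y":0,"z":0,"rx":0,"ry":0,"rz":0,"claw":1},{"x":0.016,"y":0,"z":0,"rx":0,"ry":0,"rz":0,"claw":1},{"x":0.016,"y":0,"z":0,"rx":0,"ry":0,"rz":0,"claw":1},{"x":0.016,"y":0,"z":0,"rx":0,"ry":0,"rz":0,"claw":1},{"x":0.016,"y":0,"z":0,"rx":0,"ry":0,"rz":0,"claw":1},{"x":0.016,"y":0,"z":0,"rx":0,"ry":0,"rz":0,"claw":1}]}}

```text
clock: 5.1
eef_pos: [0.4951, -0.083, 0.0469]
tcp_rot: [3.14, 0.003, 1.451]
ft_force: [-0.5, -5.0, 4.8]
finger_gap: 0.0001
gripper_force: 2.7
```

```bash
python3 rel.py
```

```text
t 5.1 press xy [-0.001  -0.1632] z 0.0469 rot [3.140e+00 3.000e-03 1.451e+00] F [-0.5 -5.   4.8] gap 0.0001 gf 2.7 ang -1.577 r 0.1632 q [-0.12  0.76  0.35  2.08 -0.62  0.41  0.6 ]
```

Contact, about 5 N. Continuing gently to the stop.

Request:
{"method": "carry_out", "body": {"targets": [{"x":0.01,"y":0,"z":0,"rx":0,"ry":0,"rz":0,"claw":1},{"x":0.01,"y":0,"z":0,"rx":0,"ry":0,"rz":0,"claw":1},{"x":0.006,"y":0,"z":0,"rx":0,"ry":0,"rz":0,"claw":1},{"x":0.004,"y":0,"z":0,"rx":0,"ry":0,"rz":0,"claw":1},{"x":0,"y":0,"z":0,"rx":0,"ry":0,"rz":0,"claw":1}]}}

```text
clock: 5.72
eef_pos: [0.497, -0.0667, 0.0466]
tcp_rot: [3.141, 0.001, 1.453]
ft_force: [-0.6, -4.6, 2.6]
finger_gap: -0.0
gripper_force: 2.4
```

```bash
python3 rel.py
```

```text
t 5.725 press xy [-0.001  -0.1468] z 0.0466 rot [3.141e+00 1.000e-03 1.453e+00] F [-0.6 -4.6  2.6] gap -0.0 gf 2.4 ang -1.577 r 0.1468 q [-0.15  0.76  0.35  2.08 -0.63  0.41  0.58]
```

Not yet at the stop (force is still sliding friction).

Request:
{"method": "carry_out", "body": {"targets": [{"x":0.005,"y":0,"z":0,"rx":0,"ry":0,"rz":0,"claw":1},{"x":0.004,"y":0,"z":0,"rx":0,"ry":0,"rz":0,"claw":1},{"x":0.003,"y":0,"z":0,"rx":0,"ry":0,"rz":0,"claw":1},{"x":0,"y":0,"z":0,"rx":0,"ry":0,"rz":0,"claw":1}]}}

```text
clock: 6.22
eef_pos: [0.497, -0.0664, 0.0466]
tcp_rot: [3.139, 0.008, 1.448]
ft_force: [-4.2, -16.3, 3.7]
finger_gap: -0.0
gripper_force: 8.2
```

```bash
python3 rel.py
```

```text
t 6.225 press xy [-0.001  -0.1465] z 0.0466 rot [3.139 0.008 1.448] F [ -4.2 -16.3   3.7] gap -0.0 gf 8.2 ang -1.577 r 0.1465 q [-0.17  0.76  0.36  2.08 -0.63  0.41  0.57]
```

The tray is against its stop: 16 N with no further motion, at press y -0.1465. Backing off, up and opening.

Request:
{"method": "carry_out", "body": {"targets": [{"x":-0.03,"y":0,"z":0,"rx":0,"ry":0,"rz":0,"claw":1},{"x":-0.08,"y":0,"z":0,"rx":0,"ry":0,"rz":0,"claw":1},{"x":-0.04,"y":0,"z":-0.06,"rx":0,"ry":0,"rz":0,"claw":1},{"x":0,"y":0,"z":-0.1,"rx":0,"ry":0,"rz":0,"claw":1},{"x":0,"y":0,"z":-0.1,"rx":0,"ry":0,"rz":0,"claw":1},{"x":0,"y":0,"z":-0.1,"rx":0,"ry":0,"rz":0,"claw":0},{"x":0,"y":0,"z":-0.1,"rx":0,"ry":0,"rz":0,"claw":0},{"x":0,"y":0,"z":-0.05,"rx":0,"ry":0,"rz":0,"claw":0}]}}

```text
clock: 7.22
eef_pos: [0.4894, -0.1333, 0.3037]
tcp_rot: [3.139, -0.002, 1.455]
ft_force: [0.4, 0.1, -0.5]
finger_gap: 0.0544
gripper_force: 0.0
```

```bash
python3 rel.py; python3 - <<'E'
from h import *
p,d=read_camera("top");cv2.imwrite("pics/top1.png",cv2.resize(p[200:370,190:430],None,fx=3.3,fy=3.3,interpolation=cv2.INTER_CUBIC))
E
```

```text
t 7.225 press xy [-0.0009 -0.2139] z 0.3037 rot [ 3.139e+00 -2.000e-03  1.455e+00] F [ 0.4  0.1 -0.5] gap 0.0544 gf 0.0 ang -1.575 r 0.2139 q [-0.26  0.4   0.67  1.82 -0.29  1.01  0.41]
```

View pics/top1.png

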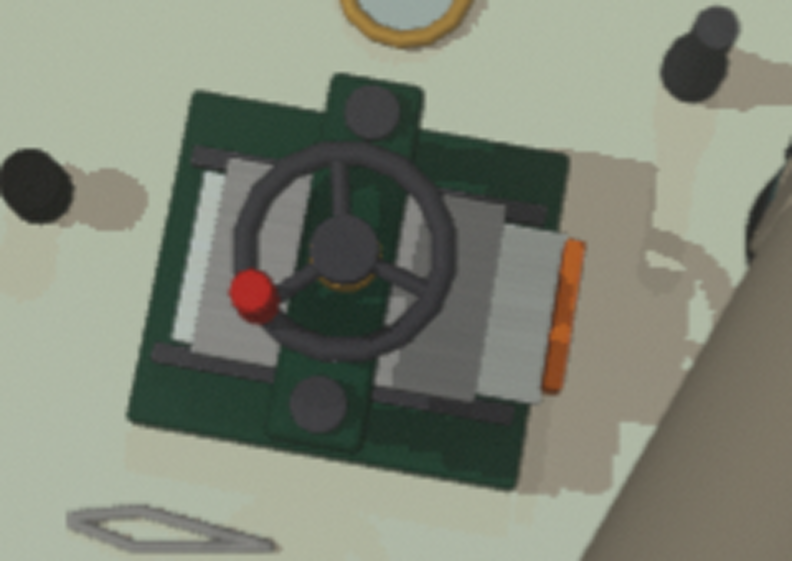

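The orange plate is now at (565,315) and the tray sheet shows on the far side, so the tray is home; the grip is unchanged at (253,293). Moving above the grip.

Request:
{"method": "carry_out", "body": {"targets": [{"x":0.06,"y":-0.01,"z":0,"rx":0,"ry":0,"rz":0,"claw":0},{"x":0.09,"y":-0.015,"z":0,"rx":0,"ry":0,"rz":0,"claw":0},{"x":0.09,"y":-0.015,"z":0,"rx":0,"ry":0,"rz":0,"claw":0},{"x":0.09,"y":-0.015,"z":0,"rx":0,"ry":0,"rz":0,"claw":0},{"x":0.09,"y":-0.01,"z":0,"rx":0,"ry":0,"rz":0,"claw":0},{"x":0.06,"y":-0.01,"z":0,"rx":0,"ry":0,"rz":0,"claw":0},{"x":0.026,"y":0,"z":0,"rx":0,"ry":0,"rz":0,"claw":0},{"x":0,"y":0,"z":0,"rx":0,"ry":0,"rz":0,"claw":0}]}}

```text
clock: 8.28
eef_pos: [0.4808, 0.1216, 0.3009]
tcp_rot: [-3.141, 0.0, 1.455]
ft_force: [0.0, -0.4, 0.2]
finger_gap: 0.0853
gripper_force: 0.0
```

```bash
python3 rel.py
```

```text
t 8.275 press xy [-0.0387  0.0385] z 0.3009 rot [-3.141  0.     1.455] F [ 0.  -0.4  0.2] gap 0.0853 gf 0.0 ang 2.359 r 0.0545 q [-0.76  0.38  0.64  1.85 -0.27  1.   -0.12]
```

Request:
{"method": "carry_out", "body": {"targets": [{"x":0,"y":0,"z":0.06,"rx":0,"ry":0,"rz":0,"claw":0},{"x":0,"y":0,"z":0.08,"rx":0,"ry":0,"rz":0,"claw":0},{"x":0,"y":0,"z":0.06,"rx":0,"ry":0,"rz":0,"claw":0},{"x":0,"y":0,"z":0.02,"rx":0,"ry":0,"rz":0,"claw":0},{"x":0,"y":0,"z":0,"rx":0,"ry":0,"rz":0,"claw":1},{"x":0,"y":0,"z":0,"rx":0,"ry":0,"rz":0,"claw":1},{"x":0,"y":0,"z":0,"rx":0,"ry":0,"rz":0,"claw":1},{"x":0,"y":0,"z":0,"rx":0,"ry":0,"rz":0,"claw":1}], "squeeze": 40}}

```text
clock: 9.28
eef_pos: [0.4823, 0.1212, 0.1925]
tcp_rot: [3.139, -0.001, 1.453]
ft_force: [0.9, -0.8, 4.9]
finger_gap: 0.0231
gripper_force: 39.0
```

```bash
python3 rel.py
```

```text
t 9.275 press xy [-0.0371  0.0382] z 0.1925 rot [ 3.139e+00 -1.000e-03  1.453e+00] F [ 0.9 -0.8  4.9] gap 0.0231 gf 39.0 ang 2.342 r 0.0533 q [-0.68  0.52  0.55  1.99 -0.4   0.73 -0.  ]
```

```bash
python3 - <<'E'
import numpy as np
def tab(th):
    P=np.round(.055*np.c_[np.sin(th),np.cos(th)]/.5,4);print(np.c_[th[1:],np.diff(P,axis=0)].round(4).tolist())
tab(np.linspace(2.35,0,13)); tab(np.linspace(0,2*np.pi,33))
E
```

```text
[[2.1542, 0.0135, 0.0167], [1.9583, 0.01, 0.019], [1.7625, 0.0062, 0.0206], [1.5667, 0.002, 0.0215], [1.3708, -0.0022, 0.0213], [1.175, -0.0063, 0.0206], [0.9792, -0.0102, 0.0189], [0.7833, -0.0137, 0.0166], [0.5875, -0.0166, 0.0137], [0.3917, -0.019, 0.0101], [0.1958, -0.0206, 0.0062], [0.0, -0.0214, 0.0021]]
[[0.1963, 0.0215, -0.0021], [0.3927, 0.0206, -0.0063], [0.589, 0.019, -0.0101], [0.7854, 0.0167, -0.0137], [0.9817, 0.0137, -0.0167], [1.1781, 0.0101, -0.019], [1.3744, 0.0063, -0.0206], [1.5708, 0.0021, -0.0215], [1.7671, -0.0021, -0.0215], [1.9635, -0.0063, -0.0206], [2.1598, -0.0101, -0.019], [2.3562, -0.0137, -0.0167], [2.5525, -0.0167, -0.0137], [2.7489, -0.019, -0.0101], [2.9452, -0.0206, -0.0063], [3.1416, -0.0215, -0.0021], [3.3379, -0.0215, 0.0021], [3.5343, -0.0206, 0.0063], [3.7306, -0.019, 0.0101], [3.927, -0.0167, 0.0137], [4.1233, -0.0137, 0.0167], [4.3197, -0.0101, 0.019], [4.516, -0.0063, 0.0206], [4.7124, -0.0021, 0.0215], [4.9087, 0.0021, 0.0215], [5.1051, 0.0063, 0.0206], [5.3014, 0.0101, 0.019], [5.4978, 0.0137, 0.0167], [5.6941, 0.0167, 0.0137], [5.8905, 0.019, 0.0101], [6.0868, 0.0206, 0.0063], [6.2832, 0.0215, 0.0021]]
```

Request:
{"method": "carry_out", "body": {"targets": [{"x":0.0135,"y":0.0167,"z":0,"rx":0,"ry":0,"rz":0,"claw":1},{"x":0.01,"y":0.019,"z":0,"rx":0,"ry":0,"rz":0,"claw":1},{"x":0.0062,"y":0.0206,"z":0,"rx":0,"ry":0,"rz":0,"claw":1},{"x":0.002,"y":0.0215,"z":0,"rx":0,"ry":0,"rz":0,"claw":1},{"x":-0.0022,"y":0.0213,"z":0,"rx":0,"ry":0,"rz":0,"claw":1},{"x":0,"y":0,"z":0,"rx":0,"ry":0,"rz":0,"claw":1}]}}

```text
clock: 10.02
eef_pos: [0.5341, 0.1308, 0.1925]
tcp_rot: [3.138, -0.002, 1.454]
ft_force: [2.5, 1.1, 4.2]
finger_gap: 0.0233
gripper_force: 39.6
```

```bash
python3 rel.py
```

```text
t 10.025 press xy [0.0132 0.0537] z 0.1925 rot [ 3.138e+00 -2.000e-03  1.454e+00] F [2.5 1.1 4.2] gap 0.0233 gf 39.6 ang 1.329 r 0.0553 q [-0.64  0.59  0.54  1.86 -0.41  0.81 -0.  ]
```

Request:
{"method": "carry_out", "body": {"targets": [{"x":-0.0063,"y":0.0206,"z":0,"rx":0,"ry":0,"rz":0,"claw":1},{"x":-0.0102,"y":0.0189,"z":0,"rx":0,"ry":0,"rz":0,"claw":1},{"x":-0.0137,"y":0.0166,"z":0,"rx":0,"ry":0,"rz":0,"claw":1},{"x":-0.0166,"y":0.0137,"z":0,"rx":0,"ry":0,"rz":0,"claw":1},{"x":-0.019,"y":0.0101,"z":0,"rx":0,"ry":0,"rz":0,"claw":1},{"x":-0.0206,"y":0.0062,"z":0,"rx":0,"ry":0,"rz":0,"claw":1},{"x":-0.0144,"y":0.0021,"z":0,"rx":0,"ry":0,"rz":0,"claw":1},{"x":0,"y":0,"z":0,"rx":0,"ry":0,"rz":0,"claw":1}]}}

```text
clock: 11.02
eef_pos: [0.5717, 0.0736, 0.1925]
tcp_rot: [3.137, 0.0, 1.452]
ft_force: [3.1, -1.1, 7.1]
finger_gap: 0.0232
gripper_force: 39.8
```

```bash
python3 rel.py
```

```text
t 11.025 press xy [0.0572 0.0012] z 0.1925 rot [3.137 0.    1.452] F [ 3.1 -1.1  7.1] gap 0.0232 gf 39.8 ang 0.02 r 0.0572 q [-0.51  0.62  0.53  1.78 -0.41  0.84  0.09]
```

Request:
{"method": "carry_out", "body": {"targets": [{"x":-0.004,"y":0,"z":0,"rx":0,"ry":0,"rz":0,"claw":1},{"x":-0.004,"y":0,"z":0,"rx":0,"ry":0,"rz":0,"claw":1},{"x":-0.004,"y":0,"z":0,"rx":0,"ry":0,"rz":0,"claw":1},{"x":0,"y":0,"z":0,"rx":0,"ry":0,"rz":0,"claw":1}]}}

```text
clock: 11.52
eef_pos: [0.5716, 0.0721, 0.1925]
tcp_rot: [3.137, -0.005, 1.455]
ft_force: [6.5, 6.0, 6.5]
finger_gap: 0.0232
gripper_force: 39.7
```

```bash
python3 rel.py
```

```text
t 11.525 press xy [ 0.0572 -0.0003] z 0.1925 rot [ 3.137 -0.005  1.455] F [6.5 6.  6.5] gap 0.0232 gf 39.7 ang -0.005 r 0.0572 q [-0.51  0.62  0.53  1.79 -0.41  0.84  0.1 ]
```

Request:
{"method": "carry_out", "body": {"targets": [{"x":-0.004,"y":0,"z":0,"rx":0,"ry":0,"rz":0,"claw":1},{"x":-0.004,"y":0,"z":0,"rx":0,"ry":0,"rz":0,"claw":1},{"x":0,"y":0,"z":0,"rx":0,"ry":0,"rz":0,"claw":1}]}}

```text
clock: 11.9
eef_pos: [0.5716, 0.0721, 0.1925]
tcp_rot: [3.137, -0.009, 1.458]
ft_force: [5.7, 13.9, 5.6]
finger_gap: 0.0227
gripper_force: 39.7
```

```bash
python3 rel.py
```

```text
t 11.9 press xy [ 0.0572 -0.0004] z 0.1925 rot [ 3.137 -0.009  1.458] F [ 5.7 13.9  5.6] gap 0.0227 gf 39.7 ang -0.006 r 0.0572 q [-0.5   0.62  0.53  1.79 -0.41  0.84  0.11]
```

The lower stop is confirmed (14 N, no motion); the zero position is press (0.0572, -0.0004). Now two full turns anticlockwise.

Request:
{"method": "carry_out", "body": {"targets": [{"x":0.013,"y":0.004,"z":0,"rx":0,"ry":0,"rz":0,"claw":1},{"x":0.0215,"y":-0.0021,"z":0,"rx":0,"ry":0,"rz":0,"claw":1},{"x":0.0206,"y":-0.0063,"z":0,"rx":0,"ry":0,"rz":0,"claw":1},{"x":0.019,"y":-0.0101,"z":0,"rx":0,"ry":0,"rz":0,"claw":1},{"x":0.0167,"y":-0.0137,"z":0,"rx":0,"ry":0,"rz":0,"claw":1},{"x":0.0137,"y":-0.0167,"z":0,"rx":0,"ry":0,"rz":0,"claw":1},{"x":0.0101,"y":-0.019,"z":0,"rx":0,"ry":0,"rz":0,"claw":1},{"x":0.0063,"y":-0.0206,"z":0,"rx":0,"ry":0,"rz":0,"claw":1}]}}

```text
clock: 12.9
eef_pos: [0.5357, 0.1302, 0.1925]
tcp_rot: [3.137, -0.001, 1.453]
ft_force: [3.0, -0.1, 6.4]
finger_gap: 0.023
gripper_force: 39.9
```

```bash
sed -i 's/A=np.array.*;/A=np.array([.517,.0784]);/' rel.py; python3 rel.py
```

```text
t 12.9 press xy [0.0126 0.0536] z 0.1925 rot [ 3.137e+00 -1.000e-03  1.453e+00] F [ 3.  -0.1  6.4] gap 0.023 gf 39.9 ang 1.34 r 0.0551 q [-0.64  0.59  0.54  1.85 -0.41  0.81 -0.  ]
```

Request:
{"method": "carry_out", "body": {"targets": [{"x":0.0021,"y":-0.0215,"z":0,"rx":0,"ry":0,"rz":0,"claw":1},{"x":-0.0021,"y":-0.0215,"z":0,"rx":0,"ry":0,"rz":0,"claw":1},{"x":-0.0063,"y":-0.0206,"z":0,"rx":0,"ry":0,"rz":0,"claw":1},{"x":-0.0101,"y":-0.019,"z":0,"rx":0,"ry":0,"rz":0,"claw":1},{"x":-0.0137,"y":-0.0167,"z":0,"rx":0,"ry":0,"rz":0,"claw":1},{"x":-0.0167,"y":-0.0137,"z":0,"rx":0,"ry":0,"rz":0,"claw":1},{"x":-0.019,"y":-0.0101,"z":0,"rx":0,"ry":0,"rz":0,"claw":1},{"x":-0.0206,"y":-0.0063,"z":0,"rx":0,"ry":0,"rz":0,"claw":1}]}}

```text
clock: 13.9
eef_pos: [0.4646, 0.0956, 0.1924]
tcp_rot: [3.141, -0.002, 1.454]
ft_force: [0.5, 2.8, 10.7]
finger_gap: 0.023
gripper_force: 40.3
```

```bash
python3 rel.py
```

```text
t 13.9 press xy [-0.054  0.011] z 0.1924 rot [ 3.141e+00 -2.000e-03  1.454e+00] F [ 0.5  2.8 10.7] gap 0.023 gf 40.3 ang 2.94 r 0.0551 q [-0.65  0.49  0.55  2.05 -0.4   0.7   0.04]
```

Request:
{"method": "carry_out", "body": {"targets": [{"x":-0.0215,"y":-0.0021,"z":0,"rx":0,"ry":0,"rz":0,"claw":1},{"x":-0.0215,"y":0.0021,"z":0,"rx":0,"ry":0,"rz":0,"claw":1},{"x":-0.0206,"y":0.0063,"z":0,"rx":0,"ry":0,"rz":0,"claw":1},{"x":-0.019,"y":0.0101,"z":0,"rx":0,"ry":0,"rz":0,"claw":1},{"x":-0.0167,"y":0.0137,"z":0,"rx":0,"ry":0,"rz":0,"claw":1},{"x":-0.0137,"y":0.0167,"z":0,"rx":0,"ry":0,"rz":0,"claw":1},{"x":-0.0101,"y":0.019,"z":0,"rx":0,"ry":0,"rz":0,"claw":1},{"x":-0.0063,"y":0.0206,"z":0,"rx":0,"ry":0,"rz":0,"claw":1}]}}

```text
clock: 14.9
eef_pos: [0.4999, 0.0261, 0.1924]
tcp_rot: [-3.141, -0.002, 1.454]
ft_force: [-1.2, 5.1, 12.6]
finger_gap: 0.0236
gripper_force: 40.4
```

```bash
python3 rel.py
```

```text
t 14.9 press xy [-0.011  -0.0539] z 0.1924 rot [-3.141e+00 -2.000e-03  1.454e+00] F [-1.2  5.1 12.6] gap 0.0236 gf 40.4 ang -1.772 r 0.055 q [-0.47  0.52  0.54  1.98 -0.39  0.74  0.19]
```

Request:
{"method": "carry_out", "body": {"targets": [{"x":-0.0021,"y":0.0215,"z":0,"rx":0,"ry":0,"rz":0,"claw":1},{"x":0.0021,"y":0.0215,"z":0,"rx":0,"ry":0,"rz":0,"claw":1},{"x":0.0063,"y":0.0206,"z":0,"rx":0,"ry":0,"rz":0,"claw":1},{"x":0.0101,"y":0.019,"z":0,"rx":0,"ry":0,"rz":0,"claw":1},{"x":0.0137,"y":0.0167,"z":0,"rx":0,"ry":0,"rz":0,"claw":1},{"x":0.0167,"y":0.0137,"z":0,"rx":0,"ry":0,"rz":0,"claw":1},{"x":0.019,"y":0.0101,"z":0,"rx":0,"ry":0,"rz":0,"claw":1},{"x":0.0206,"y":0.0063,"z":0,"rx":0,"ry":0,"rz":0,"claw":1}]}}

```text
clock: 15.9
eef_pos: [0.5685, 0.0593, 0.1924]
tcp_rot: [-3.141, 0.001, 1.452]
ft_force: [-3.6, -2.7, 12.4]
finger_gap: 0.0227
gripper_force: 40.3
```

```bash
python3 rel.py
```

```text
t 15.9 press xy [ 0.0534 -0.0131] z 0.1924 rot [-3.141e+00  1.000e-03  1.452e+00] F [-3.6 -2.7 12.4] gap 0.0227 gf 40.3 ang -0.24 r 0.055 q [-0.49  0.62  0.54  1.79 -0.41  0.84  0.12]
```

First turn nearly complete (cmd 6.087). Second turn.

Request:
{"method": "carry_out", "body": {"targets": [{"x":0.0215,"y":0.0021,"z":0,"rx":0,"ry":0,"rz":0,"claw":1},{"x":0.0215,"y":-0.0021,"z":0,"rx":0,"ry":0,"rz":0,"claw":1},{"x":0.0206,"y":-0.0063,"z":0,"rx":0,"ry":0,"rz":0,"claw":1},{"x":0.019,"y":-0.0101,"z":0,"rx":0,"ry":0,"rz":0,"claw":1},{"x":0.0167,"y":-0.0137,"z":0,"rx":0,"ry":0,"rz":0,"claw":1},{"x":0.0137,"y":-0.0167,"z":0,"rx":0,"ry":0,"rz":0,"claw":1},{"x":0.0101,"y":-0.019,"z":0,"rx":0,"ry":0,"rz":0,"claw":1},{"x":0.0063,"y":-0.0206,"z":0,"rx":0,"ry":0,"rz":0,"claw":1}]}}

```text
clock: 16.9
eef_pos: [0.5357, 0.1302, 0.1925]
tcp_rot: [3.137, -0.001, 1.453]
ft_force: [3.3, 1.1, 7.4]
finger_gap: 0.0228
gripper_force: 39.9
```

```bash
python3 rel.py
```

```text
t 16.9 press xy [0.0126 0.0536] z 0.1925 rot [ 3.137e+00 -1.000e-03  1.453e+00] F [3.3 1.1 7.4] gap 0.0228 gf 39.9 ang 1.34 r 0.0551 q [-0.64  0.59  0.55  1.85 -0.41  0.81 -0.  ]
```

Request:
{"method": "carry_out", "body": {"targets": [{"x":0.0021,"y":-0.0215,"z":0,"rx":0,"ry":0,"rz":0,"claw":1},{"x":-0.0021,"y":-0.0215,"z":0,"rx":0,"ry":0,"rz":0,"claw":1},{"x":-0.0063,"y":-0.0206,"z":0,"rx":0,"ry":0,"rz":0,"claw":1},{"x":-0.0101,"y":-0.019,"z":0,"rx":0,"ry":0,"rz":0,"claw":1},{"x":-0.0137,"y":-0.0167,"z":0,"rx":0,"ry":0,"rz":0,"claw":1},{"x":-0.0167,"y":-0.0137,"z":0,"rx":0,"ry":0,"rz":0,"claw":1},{"x":-0.019,"y":-0.0101,"z":0,"rx":0,"ry":0,"rz":0,"claw":1},{"x":-0.0206,"y":-0.0063,"z":0,"rx":0,"ry":0,"rz":0,"claw":1}]}}

```text
clock: 17.9
eef_pos: [0.4647, 0.0956, 0.1924]
tcp_rot: [3.141, -0.002, 1.454]
ft_force: [-0.7, 2.7, 10.9]
finger_gap: 0.0232
gripper_force: 40.3
```

```bash
python3 rel.py
```

```text
t 17.9 press xy [-0.054   0.0111] z 0.1924 rot [ 3.141e+00 -2.000e-03  1.454e+00] F [-0.7  2.7 10.9] gap 0.0232 gf 40.3 ang 2.94 r 0.0551 q [-0.65  0.49  0.56  2.05 -0.4   0.7   0.05]
```

Request:
{"method": "carry_out", "body": {"targets": [{"x":-0.0215,"y":-0.0021,"z":0,"rx":0,"ry":0,"rz":0,"claw":1},{"x":-0.0215,"y":0.0021,"z":0,"rx":0,"ry":0,"rz":0,"claw":1},{"x":-0.0206,"y":0.0063,"z":0,"rx":0,"ry":0,"rz":0,"claw":1},{"x":-0.019,"y":0.0101,"z":0,"rx":0,"ry":0,"rz":0,"claw":1},{"x":-0.0167,"y":0.0137,"z":0,"rx":0,"ry":0,"rz":0,"claw":1},{"x":-0.0137,"y":0.0167,"z":0,"rx":0,"ry":0,"rz":0,"claw":1},{"x":-0.0101,"y":0.019,"z":0,"rx":0,"ry":0,"rz":0,"claw":1},{"x":-0.0063,"y":0.0206,"z":0,"rx":0,"ry":0,"rz":0,"claw":1}]}}

```text
clock: 18.9
eef_pos: [0.4999, 0.0261, 0.1924]
tcp_rot: [-3.141, -0.002, 1.454]
ft_force: [-0.8, 4.7, 12.4]
finger_gap: 0.0228
gripper_force: 40.4
```

Request:
{"method": "carry_out", "body": {"targets": [{"x":-0.0021,"y":0.0215,"z":0,"rx":0,"ry":0,"rz":0,"claw":1},{"x":0.0021,"y":0.0215,"z":0,"rx":0,"ry":0,"rz":0,"claw":1},{"x":0.0063,"y":0.0206,"z":0,"rx":0,"ry":0,"rz":0,"claw":1},{"x":0.0101,"y":0.019,"z":0,"rx":0,"ry":0,"rz":0,"claw":1},{"x":0.0137,"y":0.0167,"z":0,"rx":0,"ry":0,"rz":0,"claw":1},{"x":0.0167,"y":0.0137,"z":0,"rx":0,"ry":0,"rz":0,"claw":1},{"x":0.019,"y":0.0101,"z":0,"rx":0,"ry":0,"rz":0,"claw":1},{"x":0.0206,"y":0.0063,"z":0,"rx":0,"ry":0,"rz":0,"claw":1}]}}

```text
clock: 19.9
eef_pos: [0.5685, 0.0593, 0.1924]
tcp_rot: [-3.141, 0.001, 1.452]
ft_force: [-4.4, -1.6, 13.1]
finger_gap: 0.023
gripper_force: 40.3
```

Request:
{"method": "carry_out", "body": {"targets": [{"x":0.0215,"y":0.0021,"z":0,"rx":0,"ry":0,"rz":0,"claw":1},{"x":0,"y":0,"z":0,"rx":0,"ry":0,"rz":0,"claw":1},{"x":0,"y":0,"z":0,"rx":0,"ry":0,"rz":0,"claw":1},{"x":0,"y":0,"z":0,"rx":0,"ry":0,"rz":0,"claw":1}]}}

```text
clock: 20.4
eef_pos: [0.5716, 0.0717, 0.1924]
tcp_rot: [3.141, -0.001, 1.454]
ft_force: [-0.4, 2.5, 9.7]
finger_gap: 0.023
gripper_force: 40.1
```

```bash
python3 rel.py; python3 - <<'E'
from h import *
p,d=read_camera("scene");cv2.imwrite("pics/scene2.png",p)
E
```

```text
t 20.4 press xy [ 0.055  -0.0004] z 0.1924 rot [ 3.141e+00 -1.000e-03  1.454e+00] F [-0.4  2.5  9.7] gap 0.023 gf 40.1 ang -0.008 r 0.055 q [-0.51  0.62  0.54  1.78 -0.41  0.85  0.1 ]
```

View pics/scene2.png

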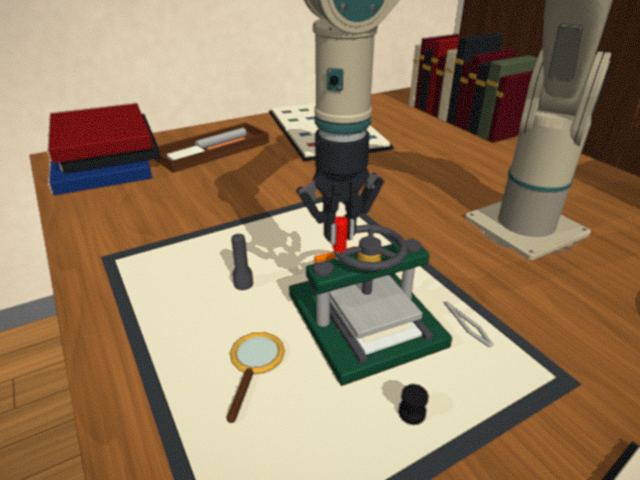

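The picture shows the grip held between the fingers at (340,235), the tray home and the bystanders unmoved. The TCP is within 0.5 mm of where it was at the stop, so the wheel is two turns off.

```bash
python3 -c "
from plant import *
print(hand_in())"
```

```text
the job is handed in; nothing more can be done
None
```

I pushed the tray home against its stop, wound the wheel down to its lower stop and backed it off two full turns. I handed the job in with the grip still held at about 40 N and the bystanders not moved; hand-in returned no verdict.

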